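Lock the calibration plate into its stand with the snap cap

TASK

Take the dotted calibration plate out of its rack and lean it against the backrest of the stand, its foot on the base right against the backrest, the dotted face looking out towards the stud, and let go of it. Then put the snap cap over the stud in front of the plate and press it down past the click until its flange sits fully on the round seat, and finish while still holding the cap pressed firmly down (roughly 10 N, never more than 50 N); do not let go of it. Leave the petri dish, the vial and the wash bottle where they are.

Things in the scene. Friction and masses are not known exactly. Their poses are not given: they have to be found in the camera images.
- stand: Fixed aluminium stand. Origin: centre of the underside of its base plate, 132 (x) x 96 (y) x 12 mm; x points from stud to backrest, z up. A backrest 84 mm wide (y), 75 mm long, rises from rest_foot, its top leaning 20 degrees towards +x (top edge 71 mm above the base), with struts behind. The stud stands 43 mm in front (-x) of the backrest's foot.
- rest_foot (a point): Middle of the line where the backrest's front face meets the upper face of the stand's base, 12 mm above the desk.
- stud_tip (a point): Top of the stud on its axis, 35 mm above the desk. The stud is an upright steel pin 14 mm thick that stands 21 mm above the round seat at its foot; its nose tapers over the top 4.5 mm to 8.4 mm across; four spring-loaded balls stick out 3 mm from its sides 10.5 mm above the seat.
- seat: Round steel seat, 55 mm across and 2 mm thick, fixed on the stand's base round the foot of the stud; the cap's flange rests on it when fully down. Origin at the centre of its underside (12 mm above the desk; its upper face is at 14 mm, 21 mm below stud_tip).
- cap_centre (a point): Centre of the loose black snap cap (30 g), half-way up on its axis, 16 mm above its underside. It stands mouth down: flange 52 mm across, 4 mm thick, with a 15.6 mm bore; above it a hollow ribbed barrel 31 mm across up to the closed flat top, 32 mm high in all.
- cap_bottom (a point): Point on the cap's axis at the flange's underside. Pushed straight over the stud, the flange meets the spring balls about 15 mm above the seat; pressing takes roughly 10 to 15 N, drops when the flange is about half past the balls (8 to 9 mm above the seat), after which the balls draw the cap down. Its flange then rests on the seat and the cap stays on.
- rack: Fixed grey plastic rack that holds the plate upright. Origin at the centre of its underside; 64 (x) x 96 (y) x 40 mm high; slot along y, 13 mm wide, floor 8 mm above the desk.
- plate_centre (a point): Centre of the loose calibration plate (160 g), an aluminium slab 10 (x) x 80 (y) x 120 (z) mm with a white field of black dots on its -x face. At the start it stands upright in the rack's slot, z up, the dotted face towards the side where the stand is; its top edge is 60 mm above this point. It can be pinched across its 10 mm thickness at the top edge.
- plate_heel (a point): Middle of the plate's lower rear edge (the edge of the undotted face), 60 mm below and 5 mm behind (+x) plate_centre in the plate's own axes; z of the axes points up the plate, -x out of the dotted face. Leaned in place it lies at rest_foot.
- petri_dish: Bystander: loose petri dish, 58 mm across, 14 mm high, origin at the centre of its underside.
- vial: Bystander: loose small glass vial with a screw cap, 23 mm thick, 58 mm tall, origin at the centre of its underside.
- wash_bottle: Bystander: loose white bottle, 63 mm thick, 151 mm tall, origin at the centre of its underside.
Things that resemble listed ones, but are neither listed nor needed, are in the scene too. Leave any green, red or white look-alike of the part that bears cap_centre alone.

How it is judged:
On the way, in this order (a step that is already met when the one before it is completed fails the run):
1. The plate leans against the backrest, foot on the base, dots outward, let go (distance between plate_heel and rest_foot below 0.015 m and x of plate_heel in the frame of stand above -0.002 m and angle between plate_centre's own x axis and vertical above 1.85 rad and angle between plate_centre's own z axis and vertical below 0.55 rad and contact force between plate and stand above 0.3 N and contact force between each of the arm, the fingers and plate below 0.05 N), for 0.3 s.
2. The cap is snapped over the stud and down on the seat (horizontal distance between cap_bottom and stud_tip below 0.003 m and z of cap_bottom in the frame of seat below 0.0035 m and angle between cap_centre's own z axis and vertical below 0.1 rad), for 0.2 s.
At the end, for the whole second after the job is handed in: The plate, let go, leans 16 to 31 degrees back on the backrest, dots outward, its heel within 15 mm of rest_foot and at most 7 mm out; the cap is over the stud within 3 mm, level within 6 degrees, flange within 1.5 mm of the seat, and the fingers still press it on the seat with over 4 N (all of step 2 and distance between plate_heel and rest_foot below 0.015 m and x of plate_heel in the frame of stand above -0.002 m and angle between plate_centre's own x axis and vertical above 1.85 rad and angle between plate_centre's own z axis and vertical below 0.55 rad and contact force between plate and stand above 0.3 N and contact force between the fingers and plate below 0.05 N and contact force between the fingers and cap above 2 N and contact force between cap and seat above 4 N); the arm keeps its last pose, push and grip.
It fails at once if The cap is driven onto the seat with more than 50 N (contact force between cap and seat above 50 N).
It fails at once if A bystander is moved more than 30 mm (distance of any of petri_dish, vial, wash_bottle from where it was at the start of the episode above 0.03 m).
It also fails if it takes over 53 s, if anything falls off the work surface, if the arm or the gripper's body presses on something with over 40 N, if the wrist force passes 120 N, or if a joint passes its speed limit or range.

ROBOT

A 6-joint arm with a two-finger parallel gripper is mounted at the origin on a cart in front of the work surface, level with it; the furniture and walls round the work are solid. World frame = base frame: x ahead of the robot, y to its left, z up, the work surface at z = 0. Lengths are in m, angles in rad, forces in N, time in s.
With the tool pointing down it reaches from about 0.4 to 0.925 m from the base axis. Payload 12.5 kg.
Tool frame: the origin (TCP) lies midway between the tips of the shut fingers; the grasp point (between the pads) lies 19 mm behind it (robot.grip_depth is the x of the grasp point in the tool frame, in m); x points along the fingers, y is the direction in which the jaws open and shut, and the axes are right-handed (so a half turn about x gives the same grasp; the last joint's range is limited). The gripper opens to 95 mm and grips with 3 to 60 N. Pads are 20 mm wide; open, the fingers measure 119 mm over their backs; the gripper's body (75 mm by 180 mm) begins 59 mm behind the grasp point.
Start: joints at [1.028, 0.491, 1.559, -0, 1.092, -0.106], TCP at [0.264, 0.566, 0.215] pointing down, gripper open.
Joint ranges: [-3.1, 3.1], [-0.84, 2.19], [0.05, 2.79], [-1.13, 4.28], [0.06, 2.93], [-2.69, 2.69]. Speed limits (rad/s): [2.22, 2.22, 2.79, 3.14, 3.14, 3.14].

INTERFACE

Orientations are given as a unit quaternion [w, x, y, z].
In Python, from station import robot gives the robot as it stands.
- The arm moves only by the tool step_arm, never from a script. Its argument "plan" is a list of rows, each a list of 7 numbers: the turn, a rotation vector about the tool's x, y, z in units of 5 degrees (1.0 is 5 degrees), then the shift along the tool's x, y, z in m, then the closure, from 0 (fully open) to 1 (shut). In form: [[rx, ry, rz, x, y, z, fingers], ...]. A call has 1 to 8 rows; each row is the pose to reach, as a shift and turn from the pose measured when the call began, along the tool's axes at that moment; what a row does not reach only later rows make up. A row lasts 1/12 s, in which the tool goes at most 41.7 mm and 7.16 degrees, less where a joint would pass 70% of its speed; a pose out of reach is approached as far as the arm can. A call with a gripper value outside its range is refused whole. The fingers move at their own pace and stop on an object; "newtons" is the grip in N (left out, the last holds). Time passes only in rows, so rows that repeat a pose let the fingers close. It gives the time, the measured TCP pose, the force and the opening at its end, in the units of the state.
- robot.state(): the state, without advancing time (a new reading comes with each control period).
- robot.grab_frame(name): name is "scene" or "top" or "wrist"; returns a dict with "img" (480x640x3 uint8, blue, green, red), "z_map" (480x640 float32, m along the optical axis (not along the pixel's ray), 0 where there is no reading), "fx", "fy", "cx", "cy" (pixels), "world_to_cam" (4x4, takes a point from world to camera coordinates). Camera axes: x right, y down, z forward; pixel columns grow to the right and rows downward; lengths in m; the calibration is good to about 2 mm. A picture is of the moment at which its call begins.
- robot.finish_job(): hands the job in, once; it reports no verdict.
Trained networks look in a picture, given as the dict that the camera call returned (one of the last four; its "shot" number tells which), for a name from the list of things; names that differ only in an ending like _2 or _b are one class to them, and where a whole thing is asked for, a point or a joint stands for the part that bears it (a point fixed in the world has none). Each returns a list of dicts, best first, with "confidence" (0 to 1); they miss things now and then, are a little off and sometimes report something else, mostly with a low value. They report only what shows in the picture. A call takes as long as a camera call. They do not tell look-alikes from the thing itself.
- robot.find_in(picture, thing): "position" ([column, row] in pixels, amid what is visible of it).
- robot.landmark_of(picture, thing): "position" ([column, row] in pixels: a listed point, or the origin of a listed thing).
The state is a dict: "time": time; "joint_positions": joint angles; "joint_velocities": joint speeds; "joint_efforts": joint torques, N m; "tcp_pos": TCP position; "tool_rot": TCP orientation; "wrist_force": force on the tool from outside, world axes, zero at the start; "moment": the same for the moment, N m; "gripper_width": finger opening in m.
Only numpy, scipy, OpenCV 4.12 (cv2) and the standard library are available. Lean on these libraries where they do the work, as an engineer would, in place of code of your own. Each camera call takes 0.05 s, during which the arm holds its last target. There are 200 camera calls.

## Working session

There is one attempt and no reset: what is moved stays moved. The work goes in short steps, Python scripts to look and compute and a tool call to move; the robot and the scene stay as the last step left them, time stands still between calls to the robot, and variables do not carry over. Pictures are saved under pics/ and viewed, about 8 in all and at most 12, crops included, and the job is handed in when it is done.

Besides the shell and the picture viewer there is one more tool, called as name(argument=value, ...) on one line, values as JSON. step_arm: Moves the arm, as the interface text tells. Its arguments: {"type":"object","properties":{"plan":{"type":"array"},"newtons":{"type":"number"}},"required":["plan"]}

```bash
mkdir -p pics; ls; cat > h.py <<'E'
import numpy as np, cv2
from station import robot
from scipy.spatial.transform import Rotation as R
def bp(f,uv,z=None,h=None):
    """pixel -> world, by depth z (default from z_map median) or at world height h"""
    u,v=uv; M=np.linalg.inv(f["world_to_cam"])
    ray=np.array([(u-f["cx"])/f["fx"],(v-f["cy"])/f["fy"],1.])
    if h is not None:
        d=M[:3,:3]@ray; return M[:3,3]+d*(h-M[2,3])/d[2]
    if z is None:
        p=f["z_map"][max(0,int(v)-2):int(v)+3,max(0,int(u)-2):int(u)+3]; p=p[p>0]; z=np.median(p) if len(p) else np.nan
    return M[:3,:3]@(ray*z)+M[:3,3]
def proj(f,p):
    c=f["world_to_cam"]@np.append(p,1); return c[0]/c[2]*f["fx"]+f["cx"],c[1]/c[2]*f["fy"]+f["cy"]
def cloud(f):
    v,u=np.mgrid[:480,:640]; z=f["z_map"]; M=np.linalg.inv(f["world_to_cam"])
    P=np.stack([(u-f["cx"])/f["fx"]*z,(v-f["cy"])/f["fy"]*z,z],-1)@M[:3,:3].T+M[:3,3]
    P[z<=0]=np.nan; return P
def tool():
    s=robot.state(); q=s["tool_rot"]; return np.array(s["tcp_pos"]),R.from_quat([q[1],q[2],q[3],q[0]])
E
cat > a.py <<'E'
from h import *
np.set_printoptions(precision=4,suppress=True)
s=robot.state(); print(s["time"],s["tcp_pos"],s["tool_rot"],s["gripper_width"],robot.grip_depth)
for c in ("scene","top"):
    f=robot.grab_frame(c); cv2.imwrite(f"pics/{c}0.png",f["img"]); np.savez(f"pics/{c}0.npz",**{k:v for k,v in f.items()})
    print(c,"cam",np.linalg.inv(f["world_to_cam"])[:3,3])
    for t in ["stand","rest_foot","stud_tip","seat","cap_centre","cap_bottom","rack","plate_centre","plate_heel","petri_dish","vial","wash_bottle"]:
        for r in robot.landmark_of(f,t)[:4]:
            h={"stand":0,"rest_foot":.012,"stud_tip":.035,"seat":.012,"cap_centre":.016,"cap_bottom":0,"rack":0,"plate_centre":.068,"plate_heel":.008}.get(t,0)
            print(t,round(r["confidence"],2),np.round(r["position"]),bp(f,r["position"],h=h),"depth",bp(f,r["position"]))
E
python3 a.py
```

```text
pics
0.0 [0.2643 0.5661 0.2141] [ 0.6902  0.1528  0.6904 -0.1536] 0.09491068575089154 -0.0188
scene cam [0.3    0.4017 0.6587]
stand 0.78 [414. 256.] [ 0.5123 -0.3008  0.    ] depth [ 0.5091 -0.2902  0.01  ]
stand 0.61 [274. 285.] [ 0.6835 -0.1179  0.    ] depth [ 0.6461 -0.0672  0.0642]
rest_foot 0.84 [408. 248.] [ 0.5248 -0.3007  0.012 ] depth [ 0.5215 -0.2902  0.0217]
rest_foot 0.32 [435. 255.] [ 0.4782 -0.3097  0.012 ] depth [ 0.4775 -0.3071  0.0144]
stud_tip 0.94 [436. 243.] [ 0.4814 -0.3132  0.035 ] depth [ 0.4872 -0.3362  0.015 ]
seat 0.77 [433. 252.] [ 0.4834 -0.3146  0.012 ] depth [ 0.4811 -0.3056  0.0202]
cap_centre 0.87 [369. 302.] [ 0.5256 -0.1494  0.016 ] depth [ 0.5218 -0.1402  0.0267]
cap_centre 0.86 [373. 402.] [0.4421 0.007  0.016 ] depth [0.4387 0.0164 0.0313]
cap_centre 0.81 [338. 333.] [ 0.5377 -0.0708  0.016 ] depth [ 0.5325 -0.0606  0.0299]
cap_centre 0.69 [398. 344.] [ 0.453 -0.097  0.016] depth [ 0.451  -0.0908  0.0241]
cap_bottom 0.92 [336. 340.] [ 0.5395 -0.0707  0.    ] depth [ 0.533  -0.0578  0.0179]
cap_bottom 0.67 [270. 311.] [ 0.6568 -0.0669  0.    ] de
[... 1981 characters left out ...]
234 -0.1537  0.0314]
rack 0.86 [288. 234.] [ 0.6546 -0.0788  0.    ] depth [ 0.6472 -0.0815  0.04  ]
plate_centre 0.68 [284. 227.] [ 0.6546 -0.075   0.068 ] depth [ 0.6456 -0.0784  0.1138]
plate_heel 0.68 [281. 236.] [ 0.6486 -0.0655  0.008 ] depth [ 0.627  -0.0748  0.1266]
plate_heel 0.36 [395. 299.] [ 0.5225 -0.3055  0.008 ] depth [ 0.522  -0.3047  0.0145]
petri_dish 0.77 [279. 174.] [ 0.7835 -0.0561  0.    ] depth [ 0.7796 -0.0572  0.013 ]
vial 0.49 [368. 224.] [ 0.68   -0.2475  0.    ] depth [ 0.6702 -0.244   0.0471]
wash_bottle 0.72 [405. 193.] [ 0.7479 -0.3269  0.    ] depth [ 0.7209 -0.3125  0.1025]
wash_bottle 0.18 [286. 233.] [ 0.6567 -0.0754  0.    ] depth [ 0.6467 -0.0791  0.0535]
```

```bash
python3 - <<'E'
from h import *
np.set_printoptions(precision=4,suppress=True)
f=dict(np.load("pics/top0.npz"));g=f["img"]
cv2.imwrite("pics/c1.png",cv2.resize(g[130:380,200:460],None,fx=2.4,fy=2.4,interpolation=cv2.INTER_CUBIC)[:600,:800])
P=cloud(f)
def rect(m,n):
    q=P[m][:,:2].astype(np.float32); (c,s,a)=cv2.minAreaRect(q); print(n,len(q),np.array(c),np.array(s),a,"med",np.median(q,0))
    b=cv2.boxPoints((c,s,a));print(b)
x,y,z=P[...,0],P[...,1],P[...,2]
rect((abs(x-.64)<.1)&(abs(y+.078)<.07)&(z>.119)&(z<.14),"plate top")
rect((abs(x-.65)<.07)&(abs(y+.078)<.07)&(z>.036)&(z<.044),"rack top")
rect((abs(x-.52)<.12)&(abs(y+.303)<.09)&(z>.008)&(z<.0135),"stand base")
rect((abs(x-.52)<.12)&(abs(y+.303)<.09)&(z>.02)&(z<.08)&(x>.505),"backrest")
rect((abs(x-.52)<.12)&(abs(y+.303)<.09)&(z>.075)&(z<.09)&(x>.505),"backrest top")
for i,c in enumerate([(.437,-.002),(.461,-.105),(.538,-.077),(.527,-.155)]):
    m=(np.hypot(x-c[0],y-c[1])<.04)&(z>.028)&(z<.036); q=P[m][:,:2].astype(np.float32); print(len(q),cv2.minEnclosingCircle(q),g[m].mean(0))
m=(np.hypot(x-.481,y+.315)<.02)&(z>.028)&(z<.04);print("stud",m.sum(),P[m].mean(0))
E
```

```text
plate top 206 [ 0.649  -0.0732] [0.0793 0.0092] 2.2158637046813965 med [ 0.649  -0.0726]
[[ 0.6092 -0.0701]
 [ 0.6096 -0.0793]
 [ 0.6888 -0.0762]
 [ 0.6885 -0.067 ]]
rack top 435 [ 0.6489 -0.0721] [0.0957 0.037 ] 2.245293617248535 med [ 0.6457 -0.0804]
[[ 0.6004 -0.0554]
 [ 0.6018 -0.0924]
 [ 0.6975 -0.0887]
 [ 0.696  -0.0517]]
stand base 1374 [ 0.5041 -0.2796] [0.1482 0.1544] 11.137591361999512 med [ 0.5034 -0.3025]
[[ 0.4165 -0.2182]
 [ 0.4463 -0.3697]
 [ 0.5917 -0.341 ]
 [ 0.5619 -0.1896]]
backrest 660 [ 0.5514 -0.2986] [0.0551 0.0833] 11.736236572265625 med [ 0.5385 -0.301 ]
[[ 0.516  -0.2634]
 [ 0.5329 -0.345 ]
 [ 0.5868 -0.3338]
 [ 0.5699 -0.2522]]
backrest top 171 [ 0.5484 -0.2997] [0.0089 0.0816] 11.75809097290039 med [ 0.5489 -0.2998]
[[ 0.5357 -0.2606]
 [ 0.5523 -0.3405]
 [ 0.5611 -0.3387]
 [ 0.5444 -0.2588]]
160 ((0.4447685182094574, 0.0049987128004431725), 0.014754308387637138) [44.8625 44.     45.0688]
161 ((0.4579738974571228, -0.10458764433860779), 0.015004093758761883) [104.1925 179.4099  89.6273]
154 ((0.540768027305603, -0.07085341960191727), 0.015069608576595783) [ 60.8506  64.3247 181.7727]
153 ((0.5263059139251709, -0.15386997163295746), 0.015374340116977692) [205.9804 195.4837 191.9673]
stud 46 [ 0.4801 -0.3128  0.0327]
```

View pics/c1.png

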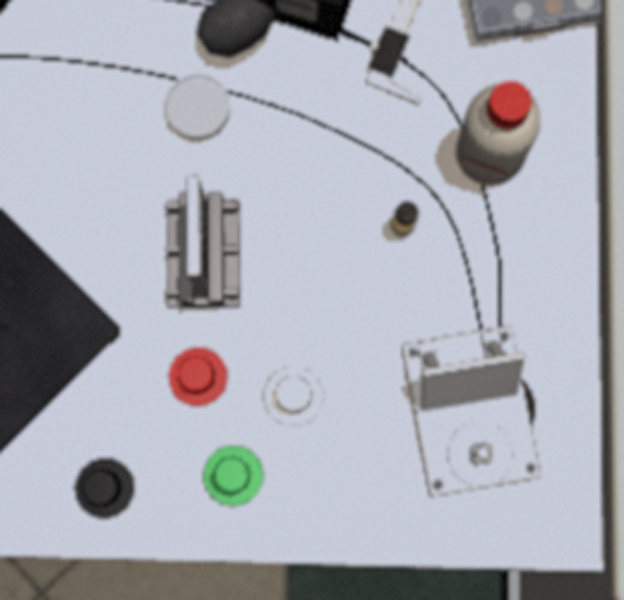

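View pics/scene0.png

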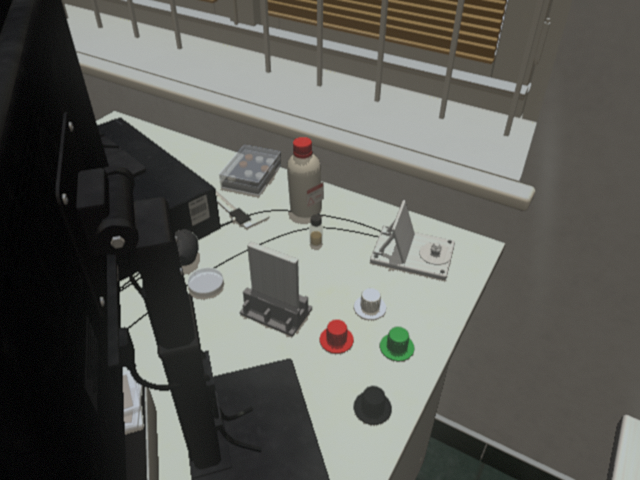

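The pictures show the black cap at crop px (104,487), with green, red and white look-alikes to its right. The stand is at about (475,410) with its backrest towards +x, and the plate is in the rack at (195,225). The scene view shows the plate's undotted face on the +y side, so the dots face the stand.

```bash
cat >> h.py <<'E'
def down(yaw,tilt=0.,tdir=0.):
    """tool pointing down, tool y at world yaw (deg); then tilted by tilt deg so that the tool's back leans towards tdir (deg)"""
    a=np.radians(yaw); y=np.array([np.cos(a),np.sin(a),0]); x=np.array([0,0,-1.])
    Q=R.from_matrix(np.stack([x,y,np.cross(x,y)],1)); t=np.radians(tdir)
    return R.from_rotvec(np.radians(tilt)*np.array([-np.sin(t),np.cos(t),0]))*Q
def go(p,Q):
    t,T=tool(); print("turn",np.round((T.inv()*Q).as_rotvec(degrees=True)/5,2),"shift",np.round(T.inv().apply(np.array(p)-t),4))
E
python3 - <<'E'
from h import *
np.set_printoptions(precision=3,suppress=True)
t,T=tool(); print(T.as_matrix())
for yaw in (92.2,-87.8): go([.649,-.073,.25],down(yaw))
for n in("top","scene"):
    f=dict(np.load(f"pics/{n}0.npz")); P=cloud(f).reshape(-1,3)
    P=P[np.isfinite(P[:,0])]
    for x0 in np.arange(.2,.95,.1): print([round(float(np.nanmax(P[(abs(P[:,0]-x0)<.05)&(abs(P[:,1]-y0)<.05)][:,2],initial=-1)),2) for y0 in np.arange(.6,-.5,-.1)])
E
```

```text
[[ 0.     0.423  0.906]
 [ 0.     0.906 -0.423]
 [-1.     0.     0.   ]]
turn [-5.45  0.   -0.  ] shift [-0.035 -0.417  0.619]
turn [30.55 -0.   -0.  ] shift [-0.035 -0.417  0.619]
[-0.72, -0.72, -0.72, -0.73, -0.63, -0.63, -0.63, -0.63, -0.63, -0.72, 0.34]
[-0.72, -0.72, -0.72, -0.73, -0.73, -0.72, -0.72, -0.73, -0.72, -0.72, 0.65]
[-0.73, 0.01, 0.14, 0.01, 0.01, 0.01, 0.04, 0.04, 0.01, 0.02, 0.65]
[-1.0, 0.01, 0.28, 0.43, 0.01, 0.02, 0.04, 0.04, 0.04, 0.08, 0.12]
[-1.0, -1.0, 0.08, 0.49, 0.57, 0.4, 0.03, 0.13, 0.01, 0.09, 0.12]
[-1.0, -1.0, -1.0, -1.0, 0.57, 0.57, 0.03, 0.13, 0.06, 0.16, 0.12]
[-1.0, -1.0, -1.0, -1.0, 0.01, 0.57, 0.57, 0.06, 0.11, 0.15, 0.12]
[0.01, 0.02, -1.0, -1.0, -1.0, 0.09, 0.53, 0.11, 0.11, 0.04, 0.12]
[-1.0, -1.0, -1.0, -1.0, -1.0, -1.0, -1.0, -0.0, -0.0, -1.0, 0.24]
[-1.0, -1.0, -1.0, -1.0, -1.0, -1.0, -1.0, -1.0, -1.0, -1.0, 0.43]
[-1.0, -1.0, -1.0, -1.0, -1.0, 0.01, 0.03, 0.03, 0.0, 0.01, 0.42]
[-1.0, -1.0, 0.48, 0.52, 0.01, 0.02, 0.03, 0.04, 0.03, 0.08, 0.12]
[-1.0, -1.0, -1.0, 0.52, 0.52, 0.4, 0.03, 0.13, 0.01, 0.08, 0.12]
[-1.0, -1.0, -1.0, -1.0, 0.52, 0.52, 0.03, 0.13, 0.06, 0.15, 0.12]
[-1.0, -1.0, -1.0, -1.0, -1.0, 0.5, 0.48, 0.05, 0.1, 0.15, 0.12]
[-1.0, -1.0, -1.0, -1.0, -1.0, 0.0, 0.05, 0.1, 0.1, 0.04, 0.12]
```

View pics/top0.png

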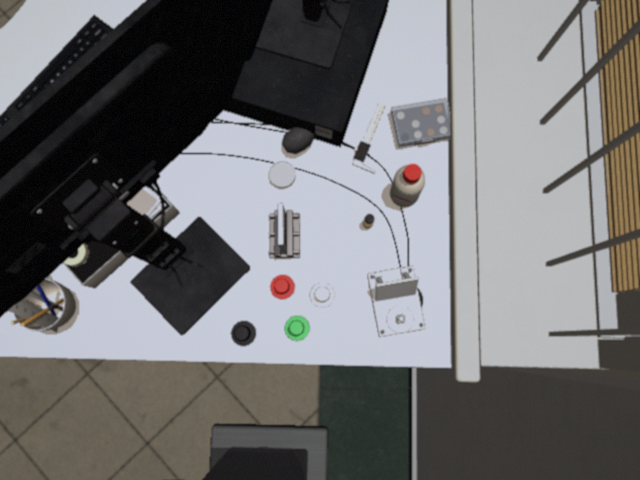

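```bash
python3 - <<'E'
from h import *
for n in("top","scene"):
    f=dict(np.load(f"pics/{n}0.npz")); P=cloud(f).reshape(-1,3); P=P[np.isfinite(P[:,0])]
    m=(P[:,2]>.2)&(P[:,0]>.3)&(P[:,1]>-.2);Q=P[m]
    print(n,len(Q))
    for lo in np.arange(.2,.62,.06):
        q=Q[(Q[:,2]>lo)&(Q[:,2]<lo+.06)]
        if len(q)>5:
            b=cv2.boxPoints(cv2.minAreaRect(q[:,:2].astype(np.float32))); print(round(lo,2),len(q),np.round(b,2).tolist())
E
```

```text
top 44277
0.2 1973 [[0.38999998569488525, 0.30000001192092896], [0.9599999785423279, -0.15000000596046448], [1.0399999618530273, -0.05000000074505806], [0.46000000834465027, 0.38999998569488525]]
0.26 5970 [[0.4099999964237213, 0.27000001072883606], [0.9700000286102295, -0.12999999523162842], [1.0299999713897705, -0.05000000074505806], [0.4699999988079071, 0.36000001430511475]]
0.32 6884 [[0.4399999976158142, 0.25999999046325684], [0.9300000071525574, -0.10999999940395355], [0.9900000095367432, -0.03999999910593033], [0.49000000953674316, 0.33000001311302185]]
0.38 8259 [[0.47999998927116394, 0.25], [0.9200000166893005, -0.07000000029802322], [0.949999988079071, -0.019999999552965164], [0.5199999809265137, 0.30000001192092896]]
0.44 7238 [[0.5299999713897705, 0.23999999463558197], [0.8999999761581421, -0.03999999910593033], [0.9200000166893005, -0.0], [0.550000011920929, 0.2800000011920929]]
0.5 10825 [[0.5799999833106995, 0.23000000417232513], [0.8500000238418579, -0.009999999776482582], [0.8799999952316284, 0.019999999552965164], [0.6000000238418579, 0.25999999046325684]]
0.56 3128
[... 493 characters left out ...]
11302185]]
0.32 10267 [[0.4300000071525574, 0.30000001192092896], [0.75, -0.0], [0.7900000214576721, 0.05000000074505806], [0.4699999988079071, 0.3499999940395355]]
0.38 18272 [[0.4399999976158142, 0.33000001311302185], [0.75, 0.009999999776482582], [0.7900000214576721, 0.05000000074505806], [0.47999998927116394, 0.3700000047683716]]
0.44 17943 [[0.4699999988079071, 0.3499999940395355], [0.7799999713897705, 0.03999999910593033], [0.7900000214576721, 0.05000000074505806], [0.47999998927116394, 0.36000001430511475]]
0.5 6114 [[0.5099999904632568, 0.3100000023841858], [0.7400000095367432, 0.09000000357627869], [0.7599999904632568, 0.10999999940395355], [0.5299999713897705, 0.33000001311302185]]
```

```bash
python3 - <<'E'
from h import *
np.set_printoptions(precision=3,suppress=True)
Ps=[]
for n in("top","scene"):
    f=dict(np.load(f"pics/{n}0.npz")); P=cloud(f).reshape(-1,3); Ps.append(P[np.isfinite(P[:,0])])
P=np.vstack(Ps); P=P[(P[:,1]<.45)&(P[:,1]>-.4)&(P[:,0]>.2)&(P[:,0]<.9)]
C=np.array([.649,-.073]); 
for lo in np.arange(.1,.6,.05):
    q=P[(P[:,2]>lo)&(P[:,2]<lo+.05)&(np.hypot(*(P[:,:2]-C).T)<.35)&((P[:,2]>.14)|(np.hypot(*(P[:,:2]-C).T)>.06))]
    if len(q):
        d=np.hypot(*(q[:,:2]-C).T); i=d.argmin(); print("near plate z",round(lo,2),d[i],q[i], "box y-clear (|x|<.1):",np.min(q[(abs(q[:,0]-C[0])<.1)&(q[:,1]>C[1]),1]-C[1],initial=9),"x-clear",np.min(q[(abs(q[:,1]-C[1])<.1)&(q[:,0]>C[0]),0]-C[0],initial=9))
print("points x<.46,z>.08:")
q=P[(P[:,0]<.47)&(P[:,2]>.06)]; print(len(q),q.min(0),q.max(0))
q=P[(P[:,0]<.6)&(P[:,2]>.06)&(P[:,1]<.25)&(P[:,1]>-.03)]; print(len(q),q.min(0),q.max(0))
E
```

```text
near plate z 0.1 0.20649051513930827 [0.617 0.131 0.138] box y-clear (|x|<.1): 0.2018148433788458 x-clear 0.19702697285406146
near plate z 0.15 0.20290920903013454 [0.659 0.13  0.195] box y-clear (|x|<.1): 0.1999763802990201 x-clear 9.0
near plate z 0.2 0.18653258266660583 [0.776 0.063 0.247] box y-clear (|x|<.1): 0.1650572637900174 x-clear 0.19684853869920782
near plate z 0.25 0.18420230970392348 [0.775 0.062 0.285] box y-clear (|x|<.1): 0.16006970110033303 x-clear 0.1956736460580032
near plate z 0.3 0.18393994507887537 [0.777 0.059 0.343] box y-clear (|x|<.1): 0.15922266283501513 x-clear 0.19710233106855735
near plate z 0.35 0.18436723076907743 [0.774 0.062 0.359] box y-clear (|x|<.1): 0.16031022082533475 x-clear 0.19552628860243482
near plate z 0.4 0.18445121686634836 [0.784 0.053 0.403] box y-clear (|x|<.1): 0.16033418409185618 x-clear 0.19581607621091512
near plate z 0.45 0.1843418032682613 [0.774 0.063 0.451] box y-clear (|x|<.1): 0.1600931528316792 x-clear 0.19519694801798426
near plate z 0.5 0.1838271784911761 [0.772 0.064 0.516] box y-clear (|x|<.1): 0.16135121649427364 x-clear 0.19589059229613615
near plate z 0.55 0.20619392892981686 [0.792 0.076 0.555] box y-clear (|x|<.1): 0.19125806434986964 x-clear 9.0
points x<.46,z>.08:
634 [ 0.438 -0.4    0.06 ] [0.47  0.434 0.476]
21544 [0.56  0.127 0.06 ] [0.6  0.25 0.52]
```

step_arm(plan=[[0, 0, 0, -0.06, 0, 0, 0], [0, 0, 0, -0.06, 0, 0, 0], [-2, 0, 0, -0.06, -0.22, 0.15, 0], [-2, 0, 0, -0.06, -0.22, 0.15, 0], [-2, 0, 0, -0.06, -0.22, 0.15, 0], [-2, 0, 0, -0.06, -0.22, 0.15, 0], [-2, 0, 0, -0.06, -0.22, 0.15, 0], [-2, 0, 0, -0.06, -0.22, 0.15, 0]])

```text
time: 1.97
tcp_pos: [0.3043, 0.3178, 0.2747]
tool_rot: [0.701, 0.092, 0.701, -0.092]
wrist_force: [0.6, -0.5, 0.0]
gripper_width: 0.095
```

step_arm(plan=[[-3.4, 0, 0, 0, -0.25, 0.218, 0], [-3.4, 0, 0, 0, -0.25, 0.218, 0], [-3.4, 0, 0, 0, -0.25, 0.218, 0], [-3.4, 0, 0, 0, -0.25, 0.218, 0], [-3.4, 0, 0, 0, -0.25, 0.218, 0], [-3.4, 0, 0, 0, -0.25, 0.218, 0], [-3.4, 0, 0, 0, -0.25, 0.218, 0], [-3.4, 0, 0, 0, -0.25, 0.218, 0]])

```text
time: 2.63
tcp_pos: [0.4436, 0.0323, 0.275]
tool_rot: [0.707, -0.012, 0.707, 0.012]
wrist_force: [0.9, 0.5, -1.1]
gripper_width: 0.0953
```

```bash
python3 - <<'E'
from h import *
print(robot.state()["joint_positions"])
go([.649,-.073,.24],down(92.2))
E
```

```text
[-7.62883030e-02  1.63334327e-01  1.88973721e+00  4.50481486e-04
  1.08731090e+00 -1.68211851e+00]
turn [-0.04  0.01 -0.  ] shift [ 0.0352 -0.1124  0.2015]
```

step_arm(plan=[[0, 0, 0, 0.02, -0.112, 0.2015, 0], [0, 0, 0, 0.02, -0.112, 0.2015, 0], [0, 0, 0, 0.02, -0.112, 0.2015, 0], [0, 0, 0, 0.02, -0.112, 0.2015, 0], [0, 0, 0, 0.02, -0.112, 0.2015, 0], [0, 0, 0, 0.02, -0.112, 0.2015, 0], [0, 0, 0, 0.02, -0.112, 0.2015, 0], [0, 0, 0, 0.02, -0.112, 0.2015, 0]])

```text
time: 3.3
tcp_pos: [0.6492, -0.0731, 0.2541]
tool_rot: [0.707, -0.012, 0.707, 0.012]
wrist_force: [0.5, -0.8, -0.4]
gripper_width: 0.0949
```

```bash
python3 - <<'E'
from h import *
np.set_printoptions(precision=4,suppress=True)
f=robot.grab_frame("wrist"); cv2.imwrite("pics/w1.png",f["img"]); P=cloud(f); x,y,z=P[...,0],P[...,1],P[...,2]
m=(abs(x-.65)<.08)&(abs(y+.073)<.05)&(z>.12)&(z<.135); q=P[m]; c,s,a=cv2.minAreaRect(q[:,:2].astype(np.float32))
print(len(q),c,s,a,np.median(q[:,2])); 
m=(abs(x-.65)<.08)&(abs(y+.073)<.05)&(z>.035)&(z<.045);print(cv2.minAreaRect(P[m][:,:2].astype(np.float32)))
go([c[0],c[1],.097],down(92.2)); print(tool()[0])
E
```

```text
1177 (0.6481542587280273, -0.07266499102115631) (0.07905801385641098, 0.009682727046310902) 2.21683669090271 0.12680251178027774
((0.6485391855239868, -0.07267490029335022), (0.09524214267730713, 0.03675179183483124), 1.9483641386032104)
turn [-0.04  0.   -0.01] shift [ 0.1577 -0.0002 -0.0004]
[ 0.6485 -0.0725  0.2547]
```

step_arm(plan=[[0, 0, 0, 0.04, 0, 0, 0.4], [0, 0, 0, 0.08, 0, 0, 0.5], [0, 0, 0, 0.12, 0, 0, 0.5], [0, 0, 0, 0.15, 0, 0, 0.5], [0, 0, 0, 0.157, 0, 0, 0.5], [0, 0, 0, 0.157, 0, 0, 0.6], [0, 0, 0, 0.157, 0, 0, 1], [0, 0, 0, 0.157, 0, 0, 1]], newtons=35)

```text
time: 4.02
tcp_pos: [0.6495, -0.0724, 0.1004]
tool_rot: [0.708, -0.012, 0.706, 0.012]
wrist_force: [-0.4, -1.1, -0.1]
gripper_width: 0.0472
```

step_arm(plan=[[0, 0, 0, 0, 0, 0, 1], [0, 0, 0, 0, 0, 0, 1], [0, 0, 0, 0, 0, 0, 1], [0, 0, 0, 0, 0, 0, 1]])

```text
time: 4.35
tcp_pos: [0.6497, -0.0724, 0.1011]
tool_rot: [0.709, -0.012, 0.705, 0.012]
wrist_force: [-0.8, 0.5, 0.8]
gripper_width: 0.0203
```

step_arm(plan=[[0, 0, 0, 0.003, 0, 0, 1], [0, 0, 0, 0.003, 0, 0, 1], [0, 0, 0, 0.003, 0, 0, 1], [0, 0, 0, 0.003, 0, 0, 1], [0, 0, 0, 0.003, 0, 0, 1]])

```text
time: 4.77
tcp_pos: [0.6496, -0.0724, 0.0979]
tool_rot: [0.708, -0.012, 0.706, 0.012]
wrist_force: [-0.7, -0.1, -1.6]
gripper_width: 0.01
```

step_arm(plan=[[0, 0, 0, -0.02, 0, 0, 1], [0, 0, 0, -0.05, 0, 0, 1], [0, 0, 0, -0.08, 0, 0, 1], [0, 0, 0, -0.11, 0, 0, 1], [0, 0, 0, -0.12, 0, 0, 1], [0, 0, 0, -0.12, 0, 0, 1], [0, 0, 0, -0.12, 0, 0, 1]])

```text
time: 5.35
tcp_pos: [0.6487, -0.0724, 0.217]
tool_rot: [0.708, -0.012, 0.706, 0.012]
wrist_force: [-0.2, 0.1, -0.8]
gripper_width: 0.0103
```

```bash
python3 - <<'E'
from h import *
t,T=tool(); print(t,robot.state()["wrist_force"])
f=robot.grab_frame("wrist"); P=cloud(f); L=T.inv().apply(P.reshape(-1,3)-t).reshape(P.shape)
m=(abs(L[...,1])<.02)&(abs(L[...,2])<.06)&(L[...,0]>-.06)&(L[...,0]<.12); q=L[m]
print(len(q),np.nanpercentile(q,[1,50,99],axis=0))
f=robot.grab_frame("scene"); cv2.imwrite("pics/s1.png",f["img"][150:390,150:470]); P=cloud(f); L=T.inv().apply(P.reshape(-1,3)-t).reshape(P.shape)
m=(abs(L[...,1])<.02)&(abs(L[...,2])<.05)&(L[...,0]>.005)&(L[...,0]<.13);q=L[m];print(len(q),np.nanpercentile(q,[1,50,99],axis=0))
A=np.c_[q[:,0],q[:,2],np.ones(len(q))];print(np.linalg.lstsq(A,q[:,1],rcond=None)[0])
E
```

```text
[ 0.64871112 -0.07236777  0.21697136] [-0.17626891  0.09173556 -0.84473679]
5376 [[-0.05506801 -0.00984506 -0.04130751]
 [-0.02892143 -0.0002447  -0.01211556]
 [ 0.0674298   0.00972833  0.03040449]]
2476 [[ 0.00586709 -0.00236837 -0.0417328 ]
 [ 0.04584067  0.00533596 -0.00541527]
 [ 0.08988098  0.00730857  0.03702426]]
[-0.00026264  0.02037636  0.00523912]
```

```bash
cat >> h.py <<'E'
FOOT=np.array([.5218,-.3048,.012]); YS=11.7; HEEL=np.array([.0905,.005,-.001])
def S(v): a=np.radians(YS); return np.array([v[0]*np.cos(a)-v[1]*np.sin(a),v[0]*np.sin(a)+v[1]*np.cos(a),v[2]])
def place(off,tilt=20.):
    Q=down(YS,tilt,YS); p=FOOT+S(off)-Q.apply(HEEL); print("tcp",np.round(p,4)); go(p,Q)
E
python3 - <<'E'
from h import *
place([-.02,0,.08],0)
place([-.012,0,.05])
t,T=tool();f=robot.grab_frame("wrist");M=np.linalg.inv(f["world_to_cam"]);print("cam in tool",T.inv().apply(M[:3,3]-t),T.inv().apply(M[:3,2]),T.inv().apply(M[:3,0]))
E
```

```text
tcp [ 0.4975 -0.3108  0.1825]
turn [ 1.606e+01  1.000e-02 -1.000e-02] shift [ 0.033  -0.2332 -0.1591]
tcp [ 0.536  -0.3029  0.1488]
turn [15.88  2.81 -3.33] shift [ 0.0668 -0.2266 -0.1204]
cam in tool [-0.1689432  -0.00016935 -0.06849507] [9.69583195e-01 4.33428283e-05 2.44761979e-01] [ 6.80439855e-05  9.99999898e-01 -4.46626266e-04]
```

step_arm(plan=[[8, 0, 0, -0.03, -0.12, -0.08, 1], [8, 0, 0, -0.03, -0.12, -0.08, 1], [16, 0, 0, -0.02, -0.22, -0.15, 1], [16, 0, 0, -0.02, -0.22, -0.15, 1], [16, 0, 0, -0.02, -0.22, -0.15, 1], [16, 0, 0, -0.02, -0.22, -0.15, 1], [16, 0, 0, -0.02, -0.22, -0.15, 1], [16, 0, 0, -0.02, -0.22, -0.15, 1]])

```text
time: 6.17
tcp_pos: [0.5037, -0.3005, 0.2341]
tool_rot: [0.624, 0.331, 0.625, -0.331]
wrist_force: [0.1, -0.1, -0.6]
gripper_width: 0.0096
```

```bash
python3 - <<'E'
from h import *
print(tool()[0],robot.state()["joint_positions"])
place([-.015,0,.05])
E
```

```text
[ 0.5037264  -0.30054049  0.23406933] [-6.50680687e-01  4.17393394e-01  1.63098656e+00  3.71372973e-04
  1.09406591e+00 -1.24631657e+00]
tcp [ 0.533  -0.3035  0.1488]
turn [ 4.44  0.77 -3.95] shift [0.0853 0.0226 0.019 ]
```

step_arm(plan=[[4.4, 0.8, -4, 0.0, 0.022, 0.019, 1], [4.4, 0.8, -4, 0, 0.022, 0.019, 1], [4.4, 0.8, -4, 0.02, 0.022, 0.019, 1], [4.4, 0.8, -4, 0.05, 0.022, 0.019, 1], [4.4, 0.8, -4, 0.05, 0.022, 0.019, 1], [4.4, 0.8, -4, 0.05, 0.022, 0.019, 1], [4.4, 0.8, -4, 0.05, 0.022, 0.019, 1]])

```text
time: 6.75
tcp_pos: [0.5327, -0.3038, 0.1828]
tool_rot: [0.461, 0.342, 0.62, -0.534]
wrist_force: [-0.5, 0.4, -1.3]
gripper_width: 0.0099
```

```bash
python3 - <<'E'
from h import *
np.set_printoptions(precision=4,suppress=True)
t,T=tool(); print(t)
place([-.006,0,.02])
for n in ("wrist","top"):
    f=robot.grab_frame(n); cv2.imwrite(f"pics/{n}2.png",f["img"]); P=cloud(f).reshape(-1,3)
    for k in("stud_tip","rest_foot"):
        for r in robot.landmark_of(f,k)[:1]: print(n,k,r["confidence"],r["position"],bp(f,r["position"],h=.035 if k[0]=="s" else .012))
    a=np.radians(YS); d=P-FOOT; L=np.stack([d[:,0]*np.cos(a)+d[:,1]*np.sin(a),-d[:,0]*np.sin(a)+d[:,1]*np.cos(a),d[:,2]],1)
    # backrest face slices, stud
    for z0 in(.01,.03,.05,.065):
        m=(abs(L[:,2]-z0)<.004)&(abs(L[:,1])<.055)&(L[:,0]>-.015)&(L[:,0]<.06); q=L[m]
        if len(q)>10: print(n,z0,len(q),"x",np.percentile(q[:,0],[2,20,50]),"y",np.percentile(q[:,1],[1,99]))
    m=(abs(L[:,0]+.043)<.012)&(abs(L[:,1])<.012)&(L[:,2]>.019)&(L[:,2]<.027); q=P[m]; print("stud top",len(q),q.mean(0) if len(q) else 0)
a=cv2.imread("pics/wrist2.png"); b=cv2.imread("pics/top2.png")[220:360,330:470]
cv2.imwrite("pics/v2.png",np.hstack([cv2.resize(a,(440,330)),cv2.resize(b,(330,330))]))
E
```

```text
[ 0.5327 -0.3038  0.1828]
tcp [ 0.5418 -0.3017  0.1188]
turn [ 0.06 -0.02  0.06] shift [0.0568 0.031  0.0001]
wrist stud_tip 0.92 [319.9, 226.4] [ 0.4789 -0.3137  0.035 ]
wrist rest_foot 0.6 [373.8, 228.5] [ 0.5222 -0.3077  0.012 ]
wrist 0.01 295 x [0.0026 0.0037 0.0443] y [-0.0377  0.0407]
wrist 0.03 327 x [0.0099 0.0111 0.032 ] y [-0.0392  0.0397]
wrist 0.05 284 x [0.0171 0.018  0.0192] y [-0.0369  0.041 ]
wrist 0.065 906 x [0.0228 0.0249 0.0275] y [-0.0306  0.0408]
stud top 0 0
top stud_tip 0.53 [400.9, 317.7] [ 0.4826 -0.3136  0.035 ]
top rest_foot 0.18 [283.5, 235.6] [ 0.648  -0.0714  0.012 ]
stud top 0 0
```

View pics/v2.png

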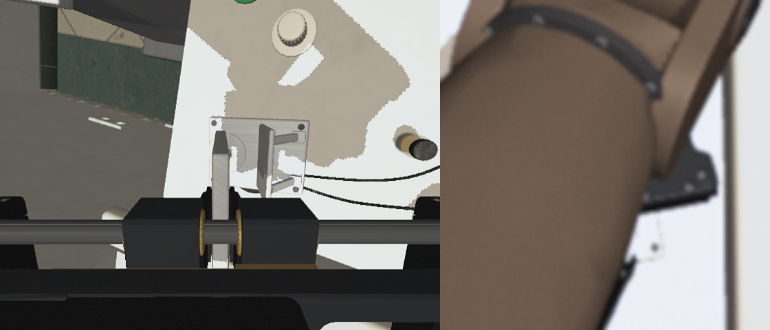

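step_arm(plan=[[0.06, 0, 0, 0.02, 0.01, 0, 1], [0.06, 0, 0, 0.04, 0.022, 0, 1], [0.06, 0, 0, 0.057, 0.031, 0, 1], [0.06, 0, 0, 0.057, 0.031, 0, 1], [0.06, 0, 0, 0.057, 0.031, 0, 1]])

```text
time: 7.47
tcp_pos: [0.5414, -0.3021, 0.1209]
tool_rot: [0.461, 0.344, 0.618, -0.536]
wrist_force: [-0.1, -0.8, -0.6]
gripper_width: 0.0097
```

```bash
python3 - <<'E'
from h import *
print(tool()[0],robot.state()["wrist_force"])
place([-.003,0,.003]); place([-.002,0,.0]);place([0,0,.0])
E
```

```text
[ 0.54143097 -0.30214793  0.12094469] [-0.13366509 -0.75931816 -0.57796226]
tcp [ 0.5448 -0.3011  0.1018]
turn [-0.02 -0.01  0.05] shift [ 0.0168  0.0099 -0.0004]
tcp [ 0.5458 -0.3009  0.0988]
turn [-0.02 -0.01  0.05] shift [ 0.0193  0.0119 -0.0004]
tcp [ 0.5477 -0.3005  0.0988]
turn [-0.02 -0.01  0.05] shift [ 0.0186  0.0138 -0.0004]
```

step_arm(plan=[[0, 0, 0.05, 0.01, 0.005, 0, 1], [0, 0, 0.05, 0.017, 0.01, 0, 1], [0, 0, 0.05, 0.0185, 0.0115, 0, 1], [0, 0, 0.05, 0.0195, 0.012, 0, 1], [0, 0, 0.05, 0.0195, 0.0125, 0, 1]])

```text
time: 7.88
tcp_pos: [0.5463, -0.3012, 0.0984]
tool_rot: [0.462, 0.345, 0.617, -0.535]
wrist_force: [0.9, 0.4, -1.5]
gripper_width: 0.0101
```

```bash
python3 - <<'E'
from h import *
print(tool()[0],robot.state()["wrist_force"],robot.state()["moment"])
place([0,0,.0])
E
```

```text
[ 0.54634384 -0.3011929   0.09837164] [ 0.93539344  0.44253398 -1.49894539] [-0.01122279 -0.21395834 -0.03685599]
tcp [ 0.5477 -0.3005  0.0988]
turn [-0.02 -0.01 -0.  ] shift [-0.0009  0.0013 -0.0004]
```

step_arm(plan=[[0, 0, 0, 0.0005, 0.001, 0, 1], [0, 0, 0, 0.001, 0.002, 0, 1], [0, 0, 0, 0.001, 0.002, 0, 1]])

```text
time: 8.13
tcp_pos: [0.5473, -0.3011, 0.0979]
tool_rot: [0.462, 0.344, 0.617, -0.536]
wrist_force: [-4.9, 0.6, 7.3]
gripper_width: 0.0097
```

step_arm(plan=[[0, 0, 0, 0, 0, 0, 0.85], [0, 0, 0, 0, 0, 0, 0.8], [0, 0, 0, 0, 0, 0, 0.7], [0, 0, 0, 0, 0, 0, 0.6], [0, 0, 0, 0, 0, 0, 0.5], [0, 0, 0, 0, 0, 0, 0.4]])

```text
time: 8.63
tcp_pos: [0.5474, -0.3011, 0.0978]
tool_rot: [0.462, 0.344, 0.617, -0.536]
wrist_force: [-0.4, 0.4, -0.3]
gripper_width: 0.0399
```

```bash
python3 - <<'E'
from h import *
s=robot.state(); print(s["time"],tool()[0],s["wrist_force"],s["gripper_width"])
f=robot.grab_frame("wrist"); P=cloud(f).reshape(-1,3); d=P-FOOT; a=np.radians(YS)
L=np.stack([d[:,0]*np.cos(a)+d[:,1]*np.sin(a),-d[:,0]*np.sin(a)+d[:,1]*np.cos(a),d[:,2]],1)
np.set_printoptions(precision=4,suppress=True)
for z0 in np.arange(.01,.13,.015):
    q=L[(abs(L[:,2]-z0)<.004)&(abs(L[:,1])<.06)&(L[:,0]>-.03)&(L[:,0]<.06)]
    if len(q)>5: print(z0,len(q),np.percentile(q[:,0],[2,10,50]),np.percentile(q[:,1],[2,98]))
f=robot.grab_frame("scene"); cv2.imwrite("pics/s3.png",cv2.resize(f["img"][150:350,280:560],None,fx=2,fy=2))
E
```

```text
8.6333 [ 0.54736617 -0.30107098  0.09777154] [-0.3973901   0.364088   -0.26383716] 0.03994409449055106
0.01 213 [-0.0046  0.0047  0.0472] [-0.0281  0.0412]
0.025 200 [0.0011 0.0065 0.0394] [0.0229 0.0411]
0.04 392 [0.0073 0.017  0.0323] [-0.0321  0.041 ]
0.05500000000000001 134 [0.0106 0.0138 0.0264] [-0.0286  0.0412]
0.07 950 [0.0194 0.0271 0.0288] [-0.0201  0.0399]
0.085 232 [0.0218 0.0249 0.0475] [-0.0096  0.0395]
0.1 449 [0.0058 0.0082 0.0343] [-0.0086  0.0394]
0.115 3367 [0.0118 0.0317 0.0358] [-0.0317  0.0384]
0.13 281 [0.0112 0.0125 0.0173] [-0.0107  0.0106]
```

View pics/s3.png

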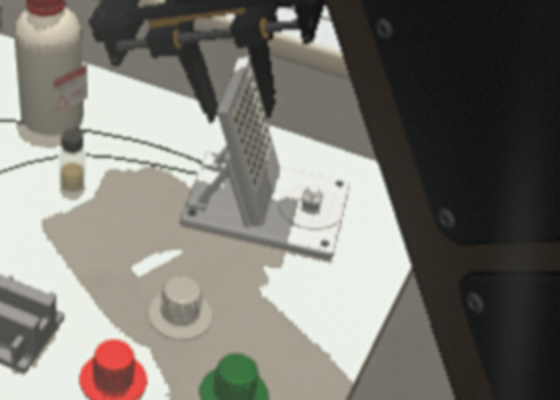

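The plate stands free against the backrest with its dots towards the stud and the fingers open on both sides, so I'm retreating along the tool axis.

step_arm(plan=[[0, 0, 0, -0.02, 0, 0, 0.4], [0, 0, 0, -0.05, 0, 0, 0.4], [0, 0, 0, -0.09, 0, 0, 0.4], [0, 0, 0, -0.13, 0, 0, 0.4], [0, 0, 0, -0.16, 0, 0, 0.4], [0, 0, 0, -0.16, 0, 0, 0.4]])

```text
time: 9.23
tcp_pos: [0.6039, -0.2901, 0.2542]
tool_rot: [0.465, 0.345, 0.614, -0.535]
wrist_force: [-0.3, -1.3, 0.2]
gripper_width: 0.0572
```

```bash
python3 - <<'E'
from h import *
print(tool()[0],robot.state()["joint_positions"])
for y in(90,60,11.7,0,-30,-60): print(y); go([.4448,.005,.20],down(y))
E
```

```text
[ 0.60386159 -0.29008238  0.25422746] [-0.46023224  0.65348492  1.19038583 -0.21345104  1.56838517 -0.63272453]
90
turn [-15.52  -2.63   3.35] shift [ 0.0815 -0.0731 -0.3215]
60
turn [-9.59 -1.59  3.72] shift [ 0.0815 -0.0731 -0.3215]
11.7
turn [-0.02  0.07  3.93] shift [ 0.0815 -0.0731 -0.3215]
0
turn [2.29 0.47 3.91] shift [ 0.0815 -0.0731 -0.3215]
-30
turn [8.23 1.5  3.73] shift [ 0.0815 -0.0731 -0.3215]
-60
turn [14.17  2.52  3.36] shift [ 0.0815 -0.0731 -0.3215]
```

step_arm(plan=[[-8, -1.3, 3.7, 0, -0.04, -0.15, 0.3], [-8, -1.3, 3.7, 0.04, -0.04, -0.15, 0.3], [-8, -1.3, 3.7, 0.04, -0.04, -0.15, 0.3], [-8, -1.3, 3.7, 0.04, -0.04, -0.15, 0.3], [-15.5, -2.6, 3.3, 0.08, -0.073, -0.32, 0.3], [-15.5, -2.6, 3.3, 0.08, -0.073, -0.32, 0.3], [-15.5, -2.6, 3.3, 0.08, -0.073, -0.32, 0.3], [-15.5, -2.6, 3.3, 0.08, -0.073, -0.32, 0.3]])

```text
time: 9.9
tcp_pos: [0.4489, -0.0047, 0.2027]
tool_rot: [0.677, 0.128, 0.706, -0.162]
wrist_force: [0.7, 1.0, -0.1]
gripper_width: 0.0667
```

```bash
python3 - <<'E'
from h import *
print(tool()[0],robot.state()["joint_positions"])
go([.4448,.005,.18],down(101.7))
E
```

```text
[ 0.44887504 -0.0047213   0.20269554] [-0.13008964  0.27729325  1.95698963 -0.05576534  0.95300386 -1.25418851]
turn [-7.07 -0.54  0.52] shift [ 0.0225  0.0085 -0.0069]
```

step_arm(plan=[[-7.07, -0.54, 0.52, 0.022, 0.0085, -0.007, 0.3], [-7.07, -0.54, 0.52, 0.022, 0.0085, -0.007, 0.3], [-7.07, -0.54, 0.52, 0.022, 0.0085, -0.007, 0.3], [-7.07, -0.54, 0.52, 0.022, 0.0085, -0.007, 0.3], [-7.07, -0.54, 0.52, 0.022, 0.0085, -0.007, 0.3], [-7.07, -0.54, 0.52, 0.022, 0.0085, -0.007, 0.3], [-7.07, -0.54, 0.52, 0.022, 0.0085, -0.007, 0.3]])

```text
time: 10.48
tcp_pos: [0.4445, 0.0049, 0.1804]
tool_rot: [0.704, -0.07, 0.704, 0.07]
wrist_force: [-0.4, 0.4, -0.1]
gripper_width: 0.0665
```

```bash
python3 - <<'E'
from h import *
np.set_printoptions(precision=4,suppress=True)
print(tool()[0])
f=robot.grab_frame("wrist"); cv2.imwrite("pics/w4.png",f["img"]); P=cloud(f); x,y,z=P[...,0],P[...,1],P[...,2]
near=np.hypot(x-.4448,y-.005)<.045
m=near&(z>.028)&(z<.036); q=P[m]; print("top",len(q),cv2.minEnclosingCircle(q[:,:2].astype(np.float32)),q[:,2].mean(),f["img"][m].mean(0))
m=near&(z>.002)&(z<.0055); q=P[m]; 
if len(q): print("flange",len(q),cv2.minEnclosingCircle(q[:,:2].astype(np.float32)))
for r in robot.landmark_of(f,"cap_centre")[:3]: print(r["confidence"],r["position"],bp(f,r["position"],h=.016))
c=cv2.minEnclosingCircle(P[near&(z>.028)&(z<.036)][:,:2].astype(np.float32))[0]
go([c[0],c[1],.006],down(101.7))
E
```

```text
[0.4445 0.0049 0.1804]
top 876 ((0.44290080666542053, 0.004757212940603495), 0.01487102173268795) 0.030719286736886377 [37.1689 37.1929 37.2169]
flange 1074 ((0.44296565651893616, 0.004813785664737225), 0.025835882872343063)
0.87 [138.1, 276.3] [ 0.5255 -0.1532  0.016 ]
0.86 [196.6, 215.8] [ 0.4574 -0.1063  0.016 ]
0.85 [222.6, 307.2] [ 0.5408 -0.0713  0.016 ]
turn [-0.05  0.    0.  ] shift [ 0.1744  0.0002 -0.0018]
```

step_arm(plan=[[0, 0, 0, 0.04, 0, -0.0018, 0.3], [0, 0, 0, 0.08, 0, -0.0018, 0.3], [0, 0, 0, 0.12, 0, -0.0018, 0.3], [0, 0, 0, 0.155, 0, -0.0018, 0.3], [0, 0, 0, 0.17, 0, -0.0018, 0.3], [0, 0, 0, 0.173, 0, -0.0018, 0.3], [0, 0, 0, 0.173, 0, -0.0018, 0.3], [0, 0, 0, 0.173, 0, -0.0018, 0.5]])

```text
time: 11.25
tcp_pos: [0.4434, 0.0046, 0.0081]
tool_rot: [0.704, -0.07, 0.703, 0.07]
wrist_force: [0.7, -0.9, 0.3]
gripper_width: 0.0633
```

step_arm(plan=[[0, 0, 0, 0, 0, 0, 1], [0, 0, 0, 0, 0, 0, 1], [0, 0, 0, 0, 0, 0, 1], [0, 0, 0, 0, 0, 0, 1], [0, 0, 0, 0, 0, 0, 1], [0, 0, 0, 0, 0, 0, 1]], newtons=55)

```text
time: 11.75
tcp_pos: [0.4436, 0.0046, 0.0085]
tool_rot: [0.704, -0.07, 0.703, 0.07]
wrist_force: [-1.3, -0.1, 6.5]
gripper_width: 0.0287
```

step_arm(plan=[[0, 0, 0, -0.02, 0, 0, 1], [0, 0, 0, -0.06, 0, 0, 1], [0, 0, 0, -0.1, 0, 0, 1], [0, 0, 0, -0.14, 0, 0, 1], [0, 0, 0, -0.14, 0, 0, 1], [0, 0, 0, -0.14, 0, 0, 1]])

```text
time: 12.25
tcp_pos: [0.444, 0.0045, 0.1502]
tool_rot: [0.706, -0.071, 0.702, 0.07]
wrist_force: [-0.1, -0.8, 0.4]
gripper_width: 0.0281
```

```bash
python3 - <<'E'
from h import *
np.set_printoptions(precision=4,suppress=True)
s=robot.state(); print(tool()[0],s["gripper_width"],s["wrist_force"])
f=robot.grab_frame("wrist"); cv2.imwrite("pics/w5.png",f["img"]); t,T=tool();P=cloud(f);L=T.inv().apply(P.reshape(-1,3)-t)
q=L[(abs(L[:,0])<.04)&(np.hypot(L[:,1],L[:,2])<.04)]; 
for lo in np.arange(-.03,.02,.005):
    w=q[(q[:,0]>=lo)&(q[:,0]<lo+.005)]
    if len(w)>5: print(round(lo,3),len(w),np.percentile(w[:,1:],[1,99],axis=0).ravel())
go([.480,-.3135,.15],down(101.7))
E
```

```text
[0.444  0.0045 0.1502] 0.02812162830863554 [-0.1139 -0.8382  0.3999]
-0.03 298 [-0.0224 -0.0118  0.0218  0.0014]
-0.025 2400 [-0.0197 -0.0141  0.0193  0.0021]
-0.02 468 [-0.0209 -0.0151  0.0204 -0.004 ]
-0.015 327 [-0.0206 -0.0151  0.0198 -0.0055]
-0.01 296 [-0.0187 -0.0151  0.018  -0.0053]
-0.005 265 [-0.0186 -0.015   0.0183 -0.0053]
0.0 2039 [-0.024  -0.0244  0.0235 -0.0048]
0.005 292 [-0.0247 -0.0252  0.0232 -0.0049]
turn [-0.07  0.03  0.01] shift [-0.001  -0.3191 -0.0266]
```

View pics/w5.png

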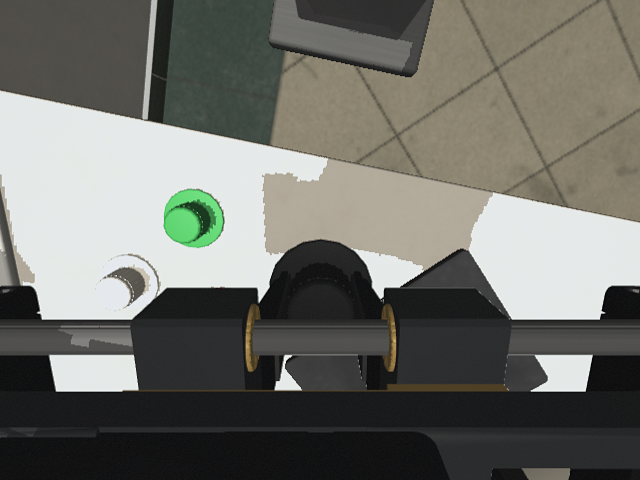

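step_arm(plan=[[0, 0, 0, -0.03, -0.319, 0.01, 1], [0, 0, 0, -0.03, -0.319, 0.01, 1], [0, 0, 0, -0.03, -0.319, 0.01, 1], [0, 0, 0, -0.03, -0.319, 0.01, 1], [0, 0, 0, -0.03, -0.319, 0.01, 1], [0, 0, 0, -0.03, -0.319, 0.01, 1], [0, 0, 0, -0.03, -0.319, 0.01, 1], [0, 0, 0, -0.03, -0.319, 0.01, 1]])

```text
time: 12.97
tcp_pos: [0.5156, -0.3093, 0.1768]
tool_rot: [0.704, -0.069, 0.703, 0.07]
wrist_force: [0.8, 0.2, -0.8]
gripper_width: 0.0284
```

```bash
cat > st.py <<'E'
from h import *
np.set_printoptions(precision=4,suppress=True)
t,T=tool(); print(t,robot.state()["joint_positions"],robot.state()["gripper_width"])
f=robot.grab_frame("wrist"); cv2.imwrite("pics/w6.png",f["img"]); P=cloud(f); x,y,z=P[...,0],P[...,1],P[...,2]
n=np.hypot(x-.480,y+.3135)<.035
for lo,hi in((.031,.038),(.0125,.0165)):
    q=P[n&(z>lo)&(z<hi)]
    if len(q)>5: print(lo,len(q),q.mean(0),cv2.minEnclosingCircle(q[:,:2].astype(np.float32)))
for k,h in(("stud_tip",.035),("seat",.012)):
    for r in robot.landmark_of(f,k)[:1]: print(k,r["confidence"],r["position"],bp(f,r["position"],h=h))
L=P.reshape(-1,3)-FOOT; a=np.radians(YS)
L=np.stack([L[:,0]*np.cos(a)+L[:,1]*np.sin(a),-L[:,0]*np.sin(a)+L[:,1]*np.cos(a),L[:,2]],1)
for z0 in(.004,.02,.04,.06,.08,.1,.11):
    w=L[(abs(L[:,2]-z0)<.003)&(abs(L[:,1])<.05)&(L[:,0]>-.02)&(L[:,0]<.06)]
    if len(w)>5: print("plate",z0,len(w),np.percentile(w[:,0],[5,50]),np.percentile(w[:,1],[1,99]))
go([.480,-.3135,.07],down(101.7))
E
python3 st.py
```

```text
[ 0.5156 -0.3093  0.1768] [-0.6506  0.4968  1.6621  0.0013  0.983  -2.4191] 0.028413230106865552
0.031 156 [ 0.4789 -0.3141  0.0331] ((0.480302095413208, -0.3132818341255188), 0.005990092642605305)
0.0125 1795 [ 0.4794 -0.3141  0.0132] ((0.482522189617157, -0.3134542405605316), 0.034766022115945816)
stud_tip 0.68 [324.9, 186.3] [ 0.4776 -0.3131  0.035 ]
seat 0.86 [321.2, 185.2] [ 0.4795 -0.3158  0.012 ]
plate 0.004 235 [-0.0191 -0.0093] [-0.0392  0.0385]
plate 0.02 389 [-0.0051 -0.0038] [-0.0392  0.0382]
plate 0.04 170 [0.002  0.0033] [-0.0402  0.0388]
plate 0.06 65 [0.0097 0.0112] [-0.0411  0.0391]
plate 0.08 47 [0.0177 0.0186] [-0.0403  0.0391]
turn [-0.1   0.   -0.02] shift [ 0.1063  0.0008 -0.0357]
```

step_arm(plan=[[-0.1, 0, 0, 0, 0.0007, -0.018, 1], [-0.1, 0, 0, 0, 0.0007, -0.0362, 1], [-0.1, 0, 0, 0.01, 0.0007, -0.0362, 1], [-0.1, 0, 0, 0.05, 0.0007, -0.0362, 1], [-0.1, 0, 0, 0.09, 0.0007, -0.0362, 1], [-0.1, 0, 0, 0.115, 0.0007, -0.0362, 1], [-0.1, 0, 0, 0.12, 0.0007, -0.0362, 1], [-0.1, 0, 0, 0.12, 0.0007, -0.0362, 1]])

```text
time: 13.78
tcp_pos: [0.4789, -0.3122, 0.0542]
tool_rot: [0.702, -0.071, 0.705, 0.074]
wrist_force: [0.3, -0.7, 0.0]
gripper_width: 0.0287
```

```bash
python3 - <<'E'
from h import *
s=robot.state(); print(s["time"],tool()[0],s["gripper_width"],s["wrist_force"],s["moment"])
go([.4796,-.3135,.030],down(101.7))
f=robot.grab_frame("wrist"); cv2.imwrite("pics/w7.png",f["img"][120:420,120:520])
E
```

```text
13.7833 [ 0.47887563 -0.31218977  0.05417171] 0.028695307904827133 [ 0.28603002 -0.71817583  0.02633447] [0.04070931 0.01479915 0.01569159]
turn [ 0.01 -0.03 -0.06] shift [ 0.0242 -0.0016  0.0005]
```

View pics/w7.png

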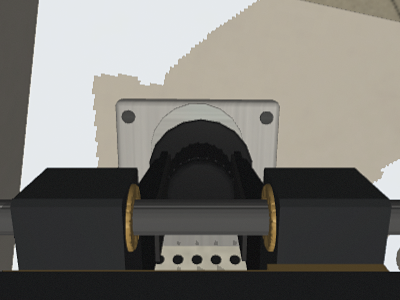

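The cap hovers level over the stud, with its flange in line with the seat ring at crop px (200,120). I'm lowering it onto the nose.

step_arm(plan=[[0, 0, 0, 0, -0.0014, 0.0005, 1], [0, 0, 0, 0.004, -0.0014, 0.0005, 1], [0, 0, 0, 0.008, -0.0014, 0.0005, 1], [0, 0, 0, 0.012, -0.0014, 0.0005, 1], [0, 0, 0, 0.014, -0.0014, 0.0005, 1], [0, 0, 0, 0.014, -0.0014, 0.0005, 1]], newtons=60)

```text
time: 14.33
tcp_pos: [0.4802, -0.3141, 0.0416]
tool_rot: [0.703, -0.071, 0.704, 0.074]
wrist_force: [-0.0, 0.3, -0.2]
gripper_width: 0.0286
```

```bash
python3 - <<'E'
from h import *
s=robot.state(); print(s["time"],tool()[0],s["gripper_width"],s["wrist_force"],s["moment"])
go([.4796,-.3135,.0235],down(101.7))
E
```

```text
14.3333 [ 0.48020352 -0.31406734  0.04158254] 0.028575932584468992 [-0.03262623  0.27789488 -0.20573585] [ 0.10966194  0.02510938 -0.01925805]
turn [ 0.01 -0.01 -0.04] shift [ 0.0181  0.0006 -0.0005]
```

step_arm(plan=[[0, 0, 0, 0.002, 0.0004, -0.0002, 1], [0, 0, 0, 0.004, 0.0004, -0.0002, 1], [0, 0, 0, 0.006, 0.0004, -0.0002, 1], [0, 0, 0, 0.006, 0.0004, -0.0002, 1]])

```text
time: 14.67
tcp_pos: [0.48, -0.314, 0.036]
tool_rot: [0.703, -0.071, 0.704, 0.073]
wrist_force: [-3.1, -0.5, 8.2]
gripper_width: 0.0284
```

step_arm(plan=[[0, 0, 0, 0.001, 0, 0, 1], [0, 0, 0, 0.002, 0, 0, 1], [0, 0, 0, 0.003, 0, 0, 1]])

```text
time: 14.92
tcp_pos: [0.4803, -0.3142, 0.0343]
tool_rot: [0.703, -0.072, 0.703, 0.073]
wrist_force: [-2.9, 1.3, 14.0]
gripper_width: 0.0287
```

step_arm(plan=[[0, 0, 0, 0.0025, 0, -0.0003, 1], [0, 0, 0, 0.0035, 0, -0.0003, 1], [0, 0, 0, 0.0045, 0, -0.0003, 1]])

```text
time: 15.17
tcp_pos: [0.4798, -0.3141, 0.0299]
tool_rot: [0.703, -0.072, 0.704, 0.073]
wrist_force: [-1.3, 2.0, 0.5]
gripper_width: 0.0287
```

step_arm(plan=[[0, 0, 0, 0.0025, 0, 0, 1], [0, 0, 0, 0.0035, 0, 0, 1]])

```text
time: 15.33
tcp_pos: [0.4797, -0.314, 0.0256]
tool_rot: [0.703, -0.072, 0.704, 0.073]
wrist_force: [0.7, 0.6, -2.7]
gripper_width: 0.0285
```

step_arm(plan=[[0, 0, 0, 0.001, 0, 0, 1], [0, 0, 0, 0.002, 0, 0, 1], [0, 0, 0, 0.0025, 0, 0, 1]])

```text
time: 15.58
tcp_pos: [0.4797, -0.3141, 0.0229]
tool_rot: [0.703, -0.072, 0.704, 0.073]
wrist_force: [0.7, -0.5, -0.7]
gripper_width: 0.0284
```

step_arm(plan=[[0, 0, 0, 0.0005, 0, 0, 1], [0, 0, 0, 0.001, 0, 0, 1]])

```text
time: 15.75
tcp_pos: [0.4798, -0.3141, 0.0224]
tool_rot: [0.703, -0.072, 0.704, 0.073]
wrist_force: [-3.5, 3.4, 14.0]
gripper_width: 0.0285
```

```bash
cat > ck.py <<'E'
from h import *
for i in range(4):
    f=robot.grab_frame("wrist"); s=robot.state(); print(s["time"],np.round(s["wrist_force"],1),np.round(tool()[0],4),round(s["gripper_width"],4))
f=robot.grab_frame("scene"); cv2.imwrite("pics/s9.png",cv2.resize(f["img"][150:350,300:540],None,fx=2.5,fy=2.5))
P=cloud(f).reshape(-1,3); t,T=tool(); print("tool tilt deg",np.degrees(np.arccos(-T.apply([1,0,0])[2])))
E
python3 ck.py
```

```text
15.8 [-1.7  1.6  5.8] [ 0.4798 -0.3141  0.0225] 0.0285
15.85 [-1.6  0.9  6.5] [ 0.4798 -0.3141  0.0225] 0.029
15.9 [-1.8  1.2  6.9] [ 0.4798 -0.3141  0.0225] 0.0284
15.95 [-1.6  1.4  5.5] [ 0.4798 -0.3141  0.0225] 0.0283
tool tilt deg 0.12041006815476539
```

View pics/s9.png

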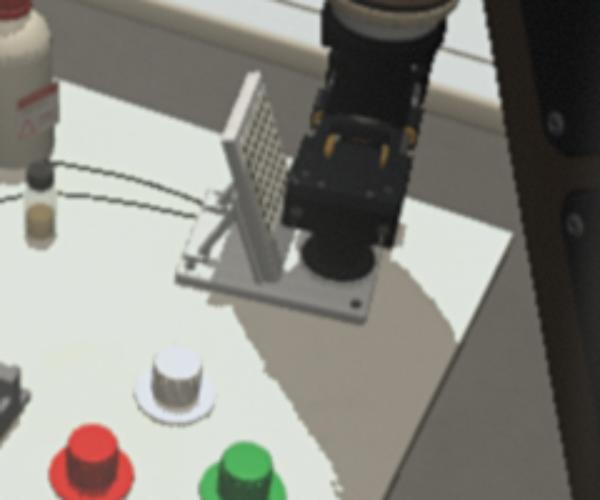

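The cap sits on the seat, with the plate still leaning and clear of the gripper. The settled push is about 6 N, so I'm raising it a little.

step_arm(plan=[[0, 0, 0, 0.0007, 0, 0, 1], [0, 0, 0, 0.001, 0, 0, 1], [0, 0, 0, 0.001, 0, 0, 1], [0, 0, 0, 0.001, 0, 0, 1], [0, 0, 0, 0.001, 0, 0, 1], [0, 0, 0, 0.001, 0, 0, 1]])

```text
time: 16.5
tcp_pos: [0.4798, -0.3141, 0.0224]
tool_rot: [0.703, -0.072, 0.703, 0.073]
wrist_force: [-3.5, 2.6, 11.4]
gripper_width: 0.0283
```

```bash
python3 ck.py
```

```text
16.55 [-4.1  2.  11.2] [ 0.4798 -0.3141  0.0224] 0.0286
16.6 [-2.9  2.7 11.1] [ 0.4798 -0.3141  0.0224] 0.0284
16.65 [-3.3  3.  10.5] [ 0.4798 -0.3141  0.0224] 0.0284
16.7 [-3.8  3.1 10.6] [ 0.4798 -0.3141  0.0225] 0.0286
tool tilt deg 0.09270116067893559
```

```bash
python3 -c "
from h import *
robot.finish_job(); s=robot.state(); print(s['time'],s['wrist_force'],tool()[0])"
```

```text
the job is handed in; nothing more can be done
the job is handed in; nothing more can be done
```

The plate leans on the backrest with its dots towards the stud, and the snap cap is on its seat, held pressed down. I handed the job in at about 16.7 s; no verdict was reported.

- **Plate:** I gripped it at its top edge, turned and tilted it 20°, set its foot at the backrest and let go. Later wrist-camera depth put its front face within about 1 mm of where the leaned plate should be, at about 20° of tilt. In the last scene picture it still leaned there, clear of the gripper.
- **Cap:** I took the black one. It met the spring balls at the predicted height, peaked at about 14 N, then clicked and drew down. The tool height put the flange's underside at about 13.9 mm, matching the 14 mm seat. The tool was level to 0.1°.
- **Final push:** The last readings showed a steady 10.5–11 N downward, with 4–5 N sideways. The highest force I saw at the seat was a brief 14 N.
- **Bystanders:** I didn't go near any of them. I didn't re-measure their positions at the end.
- **Disagreements:** Readings of the stud's position differed by up to about 4 mm. I used the wrist-camera depth reading, and the fit confirmed it.
- **Failed check:** The state readout after hand-in was refused, so the last checks are from just before it.

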